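# Unmould a pie from its loose-base tin and set it on the rack

### The job

One small pie is still in its loose-base tin: take the tin by its ring, set it squarely over the wooden post of the unmoulding stand and lower the ring gently all the way down onto the steel foot, without letting it drop, so that the post pushes the loose base and the pie up out of the ring. Then, leaving the ring there, lift the pie off the post by its metal base, without squeezing the crust or tipping the pie, and set it flat on the wire rack, wholly on it, beside the pie that is already cooling. Leave everything else where it is.

Things in the scene. Friction and masses are not known exactly. Their poses are not given: they have to be found in the camera images.
- tin_ring: Side of the tin that holds the pie: plain aluminium ring, 65 mm across outside, 60 mm inside, 32 mm high, 60 g, standing on the black glass hob (z = 0). A 3 mm thick lip at the bottom leaves an opening 49 mm across; the loose base lies on this lip. Open above. Origin: centre of its underside, z up along its axis. Can be held across its outside from above.
- tin_base: Loose metal base of that tin with the pie fixed on it: a disc 57 mm across, 5 mm thick, free to slide in the ring with 1.5 mm to spare all round; with the pie 29 mm high, 100 to 180 g. Origin: centre of the disc's underside, z up; in the tin it is 3 mm above the ring's underside. Once it is out of the ring, hold it across the disc's edge from above, fingertips level with its underside.
- pie: Golden-brown pie on that base (same origin and axes as tin_base): crust at most 50 mm across, so 3.5 mm in from the disc's edge all round and 5 mm from the ring's inner wall; it reaches from 5 to 29 mm above the origin, about level with the ring's rim while in the tin. The crust is fragile.
- stand: Unmoulding stand, loose, 0.7 kg, on the hob: a steel foot 90 mm across and 10 mm thick with a light wooden post 42 mm across in its middle, flat top 55 mm above the underside, edge chamfered. Origin: centre of the underside, z up. The ring's opening passes over the post with 3.5 mm to spare; with the ring on the foot its rim is at 42 mm and the base on the post has its underside at 55 mm.
- rack: Low wire cooling rack, fixed, on the granite left of the hob (granite top z = -0.005): 280 mm along its x, 150 mm along its y; tops of the thin cross wires (along y, 14 mm apart) 20 mm above its underside. Origin: centre of the underside, z up.
- cooling_pie: An identical pie on its own identical base, already on the rack; loose. Origin: centre of its base's underside, z up. Leave it.
- spare_ring: The empty ring of that other pie, identical to tin_ring, standing on the hob. Same origin. Leave it.
- egg_timer: Blue and white kitchen timer, 67 mm across, 66 mm high, at the back of the hob, below the fixed microwave oven, which hangs 0.46 m above the hob from about x = 0.55 to the wall, y = -0.6 to 0.18: keep wrist and arm clear of it when moving across. Origin: centre of the underside. Leave it.
- measuring_cup: Steel measuring cup with strap handle, 162 mm long, 34 mm high, on the right of the hob. Origin: middle of its length, underside. Leave it.
Mind the look-alikes: they are no part of the job. Leave any pink look-alike of the tin_base alone.

How it is judged:
By the outcome, as a careful person would: the job done as asked, in the order asked, and still so for the second after the job is handed in, with the robot touching nothing.
It also fails if it takes over 64 s, if anything falls off the work surface, if the arm or the gripper's body presses on something with over 40 N, if the wrist force passes 120 N, or if a joint passes its speed limit or range.

### The arm

A 6-joint arm with a two-finger parallel gripper is mounted at the origin on a cart in front of the work surface, level with it; the furniture and walls round the work are solid. World frame = base frame: x ahead of the robot, y to its left, z up, the work surface at z = 0. Lengths are in m, angles in degrees, forces in N, time in s.
With the tool pointing down it reaches from about 0.35 to 0.875 m from the base axis. Payload 4.2 kg.
Tool frame: the origin (TCP) lies midway between the tips of the shut fingers; the grasp point (between the pads) lies 19 mm behind it; z points along the fingers, y is the line along which they close (so a half turn about z gives the same grasp; the last joint's range is limited). The gripper opens to 85 mm and grips with 20 to 120 N. Pads are 22 mm wide; open, the fingers measure 114 mm over their backs; the gripper's body (76 mm by 85 mm) begins 54 mm behind the grasp point. The pads swing forward as they close: fully open they stand 13 mm farther back than shut.
Start: joints at [-53.537, 22.042, 0.453, 0, -68.411, -14.817], TCP at [0.231, -0.581, 0.231] pointing down, gripper open.
Joint ranges: [-179.83, 179.83], [-69.29, 118.12], [-61.27, 80.66], [-181.25, 117.63], [-171.15, -9.14], [-177.46, 177.46]. Speed limits (degrees/s): [159.86, 159.86, 180, 180, 180, 180].

### API

Orientations are given as a 3x3 rotation matrix whose columns are the frame's x, y, z axes.
In Python, from station import monitor, vision, order gives the robot as it stands.
- The arm moves only by the tool jog_arm, never from a script. Its argument "targets" is a list of rows, each a list of 5 numbers: the closure, from -1 (fully open) to 1 (shut), then the shift along the world's x, y, z in mm, then the turn about the world's z in degrees. In form: [[jaw, tx, ty, tz, roll], ...]. A call has 1 to 8 rows; each row is the pose to reach, as a shift and turn from the pose commanded when the call began; what a row does not reach only later rows make up. A row lasts 1/8 s, in which the tool goes at most 62.5 mm and 10.7 degrees, less where a joint would pass 70% of its speed; a pose out of reach is approached as far as the arm can. A call with a gripper value outside its range is refused whole. The fingers move at their own pace and stop on an object; the grip force is fixed at half the most. Time passes only in rows, so rows that repeat a pose let the fingers close. It gives the time, the measured TCP pose, the force, the opening and the grip force at its end, in the units of the state.
- monitor.observe(): the state, without advancing time (a new reading comes with each control period).
- vision.get_image(name): name is "scene" or "side" or "wrist"; returns a dict with "img" (400x640x3 uint8, red, green, blue), "camera_matrix" (3x3 intrinsics, pixels), "world_from_camera" (4x4, takes a point from camera to world coordinates); the wrist camera has in their place "mount" (4x4, takes a point from camera to tool coordinates, whose origin is the TCP and whose axes are the flange's). Camera axes: x right, y down, z forward; pixel columns grow to the right and rows downward; lengths in m; the calibration is good to about 2 mm. The wrist camera is an equidistant fisheye: a pixel r from the principal point sees the ray r / f radians off the axis. A picture is of the moment at which its call begins: read the wrist's pose just before it. There is no depth.
- order.finish_job(): hands the job in; it is judged then, once.
The state is a dict: "t": time; "q": joint angles; "joint_vel": joint speeds; "effort": joint torques, N m; "position": TCP position; "eef_rot": TCP orientation; "contact_force": force on the tool from outside, world axes, zero at the start; "torque": the same for the moment, N m; "width": finger opening in m; "finger_force": force on a finger pad.
Only numpy, scipy, OpenCV 4.12 (cv2) and the standard library are available. Lean on these libraries where they do the work, as an engineer would, in place of code of your own. Each camera call takes 0.05 s, during which the arm holds its last target. There are 200 camera calls.

## Working session

There is one attempt and no reset: what is moved stays moved. The work goes in short steps, Python scripts to look and compute and a tool call to move; the robot and the scene stay as the last step left them, time stands still between calls to the robot, and variables do not carry over. Pictures are saved under pics/ and viewed, at most 10 in all, crops included, and the job is handed in when it is done.

Besides the shell and the picture viewer there is one more tool, called after "Request:" as a command line: name --pt "numbers of a row" for each row, then --argument value for the rest. jog_arm: Moves the arm, as the interface text tells. Its arguments: {"type":"object","properties":{"targets":{"type":"array"}},"required":["targets"]}

```bash
ls; mkdir -p pics; python3 - <<'E'
from station import monitor, vision, order
import cv2,numpy as np
s=monitor.observe(); print({k:np.round(v,3).tolist() for k,v in s.items()})
for n in("scene","side"):
    d=vision.get_image(n); cv2.imwrite(f"pics/{n}0.png",d["img"][:,:,::-1]); print(n,d["camera_matrix"].round(1).tolist(),d["world_from_camera"].round(3).tolist())
E
```

```text
pics
{'t': 0.0, 'q': [-53.538, 22.092, 0.381, -0.03, -68.412, -14.817], 'joint_vel': [0.018, -0.043, -0.01, 0.026, -0.126, 0.08], 'effort': [0.0, -39.228, 18.84, 4.186, -0.005, 0.0], 'position': [0.23, -0.58, 0.23], 'eef_rot': [[-0.93, -0.369, -0.001], [-0.369, 0.93, 0.002], [0.0, 0.002, -1.0]], 'contact_force': [-0.074, -0.269, 0.63], 'torque': [-0.019, -0.011, -0.006], 'finger_force': 0.0, 'width': 0.085}
scene [[483.1, 0.0, 323.9], [0.0, 483.1, 197.4], [0.0, 0.0, 1.0]] [[0.936, -0.21, 0.282, 0.137], [-0.351, -0.609, 0.712, -1.054], [0.022, -0.765, -0.644, 0.956], [0.0, 0.0, 0.0, 1.0]]
side [[484.4, 0.0, 314.0], [0.0, 484.4, 195.0], [0.0, 0.0, 1.0]] [[-0.893, -0.399, 0.211, 0.229], [-0.451, 0.788, -0.419, 0.522], [0.001, -0.469, -0.883, 1.234], [0.0, 0.0, 0.0, 1.0]]
```

View pics/scene0.png

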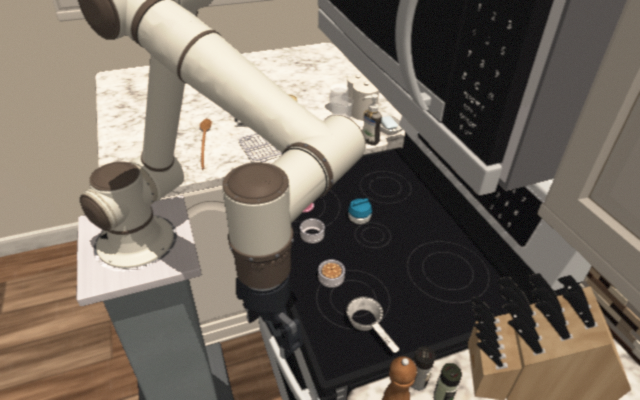

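View pics/side0.png

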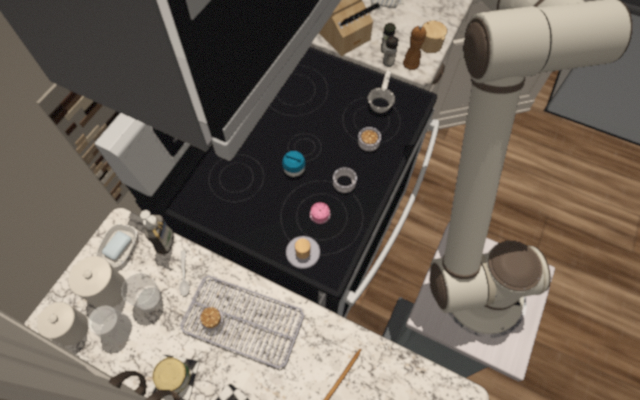

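The side view shows these objects:
- the full tin at (369,138), with the empty spare ring at (345,180)
- a pink look-alike at (320,212)
- the stand with its wooden post at (302,252)
- the rack around (243,320), with the cooling pie at (209,317)
- the timer at (293,163) and the cup at (381,100)

Only (369,138) has a golden pie inside an aluminium ring, so that is the tin. I'll confirm it in an enlarged crop.

```bash
cat > h.py <<'E'
import cv2,numpy as np
from station import monitor, vision, order
def ray(d,uv,z):
    K=d["camera_matrix"];T=d["world_from_camera"]
    r=T[:3,:3]@np.linalg.inv(K)@[uv[0],uv[1],1]; o=T[:3,3]
    return o+r*(z-o[2])/r[2]
def proj(d,p):
    T=np.linalg.inv(d["world_from_camera"]); c=T[:3,:3]@p+T[:3,3]; c=d["camera_matrix"]@c; return c[:2]/c[2]
def blobs(m,a=20):
    n,l,s,c=cv2.connectedComponentsWithStats(m.astype(np.uint8))
    return [(c[i].round(1).tolist(),s[i].tolist()) for i in range(1,n) if s[i][4]>=a]
E
python3 - <<'E'
from h import *
d=vision.get_image("side"); im=d["img"]
cv2.imwrite("pics/crop1.png",cv2.resize(im[80:380,170:420],None,fx=2,fy=2,interpolation=cv2.INTER_CUBIC)[:,:,::-1])
hsv=cv2.cvtColor(im,cv2.COLOR_RGB2HSV)
br=(hsv[...,0]>6)&(hsv[...,0]<26)&(hsv[...,1]>90)&(hsv[...,2]>80)
for c,s in blobs(br[:,:420]): print("brown",c,s, ray(d,c,0.03).round(3))
gr=(hsv[...,1]<70)&(hsv[...,2]>75)
for c,s in blobs(gr[80:280,230:420],40): 
    c=[c[0]+230,c[1]+80];print("grey",c,s,ray(d,c,0.016).round(3))
d=vision.get_image("scene"); im=d["img"]
hsv=cv2.cvtColor(im,cv2.COLOR_RGB2HSV)
br=(hsv[...,0]>6)&(hsv[...,0]<26)&(hsv[...,1]>90)&(hsv[...,2]>80)
for c,s in blobs(br[200:300,290:400]): c=[c[0]+290,c[1]+200];print("S brown",c,s, ray(d,c,0.03).round(3))
gr=(hsv[...,1]<70)&(hsv[...,2]>75)
for c,s in blobs(gr[180:300,290:400],40): c=[c[0]+290,c[1]+180];print("S grey",c,s, ray(d,c,0.016).round(3))
E
```

```text
brown [347.2, 26.6] [320, 0, 52, 55, 1636] [ 0.711 -0.688  0.03 ]
brown [416.0, 31.6] [412, 27, 8, 11, 67] [ 0.491 -0.773  0.03 ]
brown [412.7, 61.4] [404, 52, 16, 17, 141] [ 0.451 -0.641  0.03 ]
brown [369.2, 136.5] [361, 130, 17, 14, 176] [ 0.458 -0.302  0.03 ]
brown [401.0, 205.2] [370, 154, 50, 114, 522] [ 0.286 -0.13   0.03 ]
brown [100.7, 164.9] [97, 162, 10, 7, 24] [1.115 0.143 0.03 ]
brown [115.9, 191.9] [113, 187, 7, 10, 21] [1.02  0.194 0.03 ]
brown [392.5, 277.1] [347, 190, 73, 145, 4154] [0.227 0.074 0.03 ]
brown [160.0, 224.7] [158, 222, 5, 7, 23] [0.85  0.222 0.03 ]
brown [155.6, 233.1] [153, 229, 7, 9, 32] [0.846 0.248 0.03 ]
brown [302.4, 248.3] [296, 239, 14, 19, 221] [0.472 0.108 0.03 ]
brown [210.0, 317.3] [201, 308, 19, 20, 315] [0.592 0.374 0.03 ]
brown [342.2, 375.8] [324, 350, 37, 50, 211] [0.241 0.35  0.03 ]
brown [168.6, 375.2] [153, 357, 33, 35, 704] [0.605 0.533 0.03 ]
grey [251.4, 111.6] [0, 0, 56, 80, 1732] [ 0.828 -0.231  0.016]
grey [381.6, 96.2] [137, 0, 28, 32, 461] [ 0.488 -0.472  0.016]
grey [412.5, 82.1] [170, 0, 20, 8, 81] [ 0.422 -0.571  0.016]
grey [368.9, 139.5] [128, 47, 24, 24, 269] [ 0.457 -0.301  0.016]
grey [390.8, 224.1] [121, 59, 69, 141, 1336] [ 0.29  -0.07   0.016]
grey [344.4, 178.8] [102, 87, 26, 26, 400] [ 0.465 -0.143  0.016]
grey [294.1, 172.7] [55, 88, 19, 9, 64] [ 0.605 -0.095  0.016]
grey [302.6, 253.0] [55, 155, 36, 34, 669] [0.468 0.115 0.016]
grey [242.8, 272.8] [0, 180, 39, 20, 400] [0.582 0.235 0.016]
S brown [331.4, 270.1] [32, 63, 20, 15, 239] [ 0.46  -0.303  0.03 ]
S grey [304.1, 195.8] [0, 0, 47, 62, 1044] [0.494 0.013 0.016]
S grey [359.6, 219.1] [59, 34, 23, 10, 125] [ 0.612 -0.138  0.016]
S grey [312.0, 230.0] [9, 38, 26, 26, 487] [ 0.467 -0.136  0.016]
S grey [331.1, 274.4] [28, 79, 28, 29, 391] [ 0.459 -0.305  0.016]
S grey [363.3, 298.1] [63, 116, 21, 4, 53] [ 0.506 -0.401  0.016]
```

View pics/crop1.png

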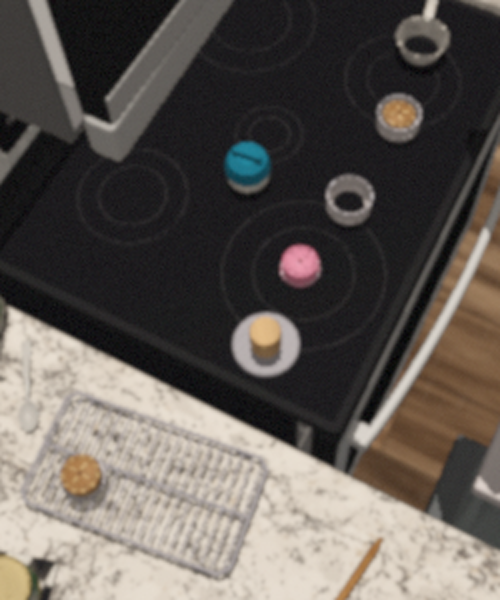

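The crop confirms it: the golden pie in a metal ring at crop (399,117) is the tin. The pink item at (300,265) and the empty ring at (350,200) are look-alikes. I'll move above the tin for a wrist view.

Request:
jog_arm --pt "-1 40 50 0 0" --pt "-1 80 98 0 0" --pt "-1 120 146 0 0" --pt "-1 155 194 0 0" --pt "-1 190 235 -10 0" --pt "-1 215 265 -20 0" --pt "-1 228 278 -30 0" --pt "-1 228 278 -30 0"

```text
t: 1.2
position: [0.4586, -0.3022, 0.2002]
eef_rot: [[-0.929, -0.37, -0.002], [-0.37, 0.929, 0.001], [0.002, 0.002, -1.0]]
contact_force: [-0.6, 0.3, 0.9]
width: 0.0854
finger_force: 0.0
```

```bash
python3 - <<'E'
from h import *
s=monitor.observe(); print(s["t"],s["position"].round(4),s["eef_rot"].round(3).tolist(),s["q"].round(1))
d=vision.get_image("wrist"); cv2.imwrite("pics/w1.png",d["img"][:,:,::-1]); print({k:np.round(v,3).tolist() for k,v in d.items() if k!="img"})
E
```

```text
1.2 [ 0.4586 -0.3022  0.2002] [[-0.929, -0.37, -0.002], [-0.37, 0.929, 0.001], [0.002, 0.002, -1.0]] [-16.5  16.2 -12.9  -0.  -61.  -51.8]
{'camera_matrix': [[309.707, 0.0, 326.129], [0.0, 309.707, 204.532], [0.0, 0.0, 1.0]], 'mount': [[0.0, -0.952, -0.305, 0.078], [1.0, 0.0, 0.001, -0.001], [-0.0, -0.305, 0.952, -0.142], [0.0, 0.0, 0.0, 1.0]]}
```

View pics/w1.png

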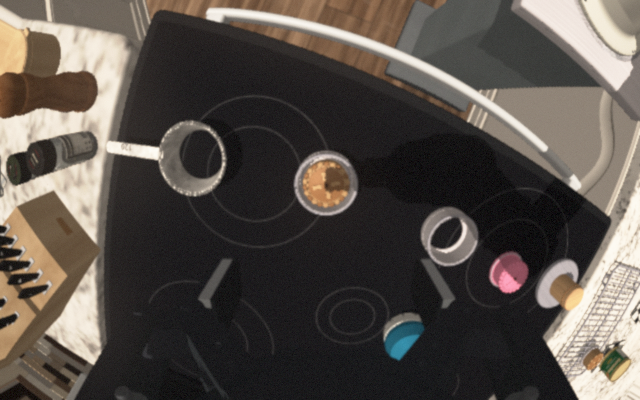

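The wrist view shows the tin at (326,183), the spare ring at (449,236), the pink look-alike at (508,272) and the stand at (560,287). Next I'll fit the rim circle on a rectified plane.

```bash
cat >> h.py <<'E'
from scipy.optimize import least_squares
def wcam():
    s=monitor.observe(); d=vision.get_image("wrist")
    T=np.eye(4);T[:3,:3]=s["eef_rot"];T[:3,3]=s["position"]; d["W"]=T@d["mount"]; d["s"]=s; return d
def rect(d,c,z,half=0.07,px=0.0004):
    """top-down picture of plane z round c: column = +x, row = +y"""
    n=int(2*half/px); g=(np.arange(n)-n/2)*px
    X,Y=np.meshgrid(c[0]+g,c[1]+g); P=np.stack([X,Y,np.full_like(X,z)],-1)
    C=(P-d["W"][:3,3])@d["W"][:3,:3]; K=d["camera_matrix"]
    rho=np.hypot(C[...,0],C[...,1]); r=np.arctan2(rho,C[...,2])/rho
    return cv2.remap(d["img"],(K[0,0]*r*C[...,0]+K[0,2]).astype(np.float32),(K[1,1]*r*C[...,1]+K[1,2]).astype(np.float32),cv2.INTER_LINEAR)
def outline(m,c,px=0.0004):
    cs,_=cv2.findContours(m.astype(np.uint8),cv2.RETR_EXTERNAL,cv2.CHAIN_APPROX_NONE)
    k=max(cs,key=cv2.contourArea)[:,0,:]; return (k-m.shape[0]/2)*px+np.array(c)
def fit(P,r=None):
    f=lambda v:np.hypot(P[:,0]-v[0],P[:,1]-v[1])-(r or v[2])
    q=least_squares(f,[*P.mean(0),0.03],loss="soft_l1",f_scale=0.0005); return q.x,np.abs(f(q.x)).mean()
def far(P,nadir,c): return P[(P-c)@(np.array(c)-nadir)>0]
E
python3 - <<'E'
from h import *
d=wcam(); c=[0.459,-0.303]; nad=d["W"][:2,3]; print("cam",d["W"][:3,3].round(3))
im=rect(d,c,0.032); cv2.imwrite("pics/r1.png",cv2.resize(im,None,fx=1.5,fy=1.5)[:,:,::-1])
for th in(60,80,100):
    P=outline(im.max(2)>th,c); v,e=fit(far(P,nad,c)); w,e2=fit(far(P,nad,c),.0325); print(th,v.round(4),e.round(5),w.round(4),e2.round(5))
# side/scene rim check
E
```

```text
cam [ 0.386 -0.332  0.343]
60 [ 0.4589 -0.3028  0.0338] 0.00017 [ 0.4603 -0.302   0.03  ] 0.00048
80 [ 0.4589 -0.3027  0.0333] 0.00018 [ 0.4598 -0.3023  0.03  ] 0.00033
100 [ 0.4589 -0.3027  0.0329] 0.00023 [ 0.4594 -0.3026  0.03  ] 0.00028
```

View pics/r1.png

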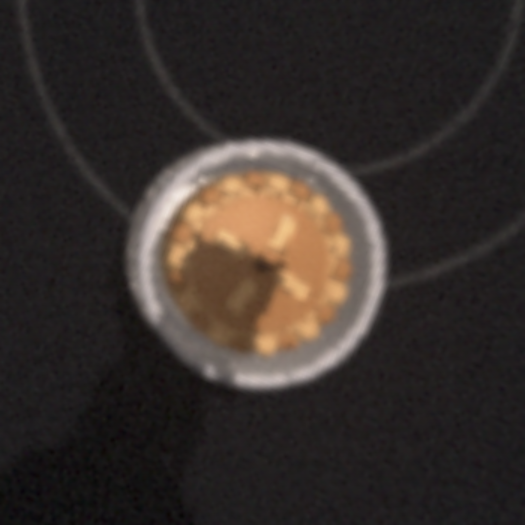

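The rectified crop shows the rim as a circle centred at (0.459,-0.303), with a fitted radius of 33 mm against 32.5 mm nominal. The TCP is already directly above it, so I'll descend and grip.

Request:
jog_arm --pt "-1 0 0 -40 0" --pt "-1 0 0 -80 0" --pt "-1 0 -1 -115 0" --pt "-1 0 -1 -145 0" --pt "-1 0 -1 -168 0" --pt "-1 0 -1 -182 0" --pt "-1 0 -1 -189 0" --pt "-1 0 -1 -189 0"

```text
t: 2.3
position: [0.4586, -0.3043, 0.0125]
eef_rot: [[-0.93, -0.368, 0.0], [-0.368, 0.93, -0.0], [-0.0, -0.0, -1.0]]
contact_force: [0.7, -0.9, 0.5]
width: 0.0855
finger_force: 0.0
```

Request:
jog_arm --pt "-0.8 0 0 0 0" --pt "-0.65 0 0 0 0" --pt "-0.55 0 0 0 0" --pt "-0.5 0 0 0 0" --pt "-0.4 0 0 0 0" --pt "-0.3 0 0 0 0" --pt "-0.2 0 0 0 0" --pt "-0.2 0 0 0 0"

```text
t: 3.3
position: [0.4587, -0.3038, 0.0135]
eef_rot: [[-0.929, -0.369, 0.0], [-0.369, 0.929, -0.0], [-0.0, -0.0, -1.0]]
contact_force: [-2.2, 1.4, 8.6]
width: 0.0634
finger_force: 64.0
```

Gripped at width 63.4 mm with 64 N. I'll lift gently.

Request:
jog_arm --pt "-0.2 0 0 3 0" --pt "-0.2 0 0 8 0" --pt "-0.2 0 0 18 0" --pt "-0.2 0 0 33 0" --pt "-0.2 0 0 53 0" --pt "-0.2 0 0 78 0" --pt "-0.2 0 0 100 0" --pt "-0.2 0 0 110 0"

```text
t: 4.3
position: [0.4593, -0.3042, 0.1245]
eef_rot: [[-0.929, -0.369, 0.003], [-0.369, 0.929, -0.001], [-0.003, -0.002, -1.0]]
contact_force: [-0.7, -0.1, -2.9]
width: 0.063
finger_force: 66.1
```

Request:
jog_arm --pt "-0.2 0 10 0 0" --pt "-0.2 0 35 0 0" --pt "-0.2 0 75 0 0" --pt "-0.2 0 120 0 0" --pt "-0.2 0 165 0 0" --pt "-0.2 0 210 0 0" --pt "-0.2 0 245 0 0" --pt "-0.2 0 270 0 0"

```text
t: 5.3
position: [0.4574, -0.0321, 0.1214]
eef_rot: [[-0.929, -0.37, -0.002], [-0.37, 0.929, -0.0], [0.002, 0.001, -1.0]]
contact_force: [0.7, 0.0, -2.3]
width: 0.0631
finger_force: 66.2
```

Request:
jog_arm --pt "-0.2 0 20 0 0" --pt "-0.2 0 33 0 0" --pt "-0.2 0 36 0 0" --pt "-0.2 0 36 0 0"

```text
t: 5.8
position: [0.4583, 0.0019, 0.1221]
eef_rot: [[-0.93, -0.369, -0.001], [-0.369, 0.93, -0.0], [0.001, 0.0, -1.0]]
contact_force: [-0.1, -0.3, -1.8]
width: 0.0632
finger_force: 66.1
```

```bash
python3 - <<'E'
from h import *
d=wcam(); cv2.imwrite("pics/w2.png",d["img"][:,:,::-1]); c=[0.469,0.112]; print(d["s"]["q"].round(1),d["W"][:3,3])
im=rect(d,c,0.055); im2=rect(d,c,0.01)
cv2.imwrite("pics/r2.png",np.hstack([im,im2,rect(d,d["s"]["position"][:2],d["s"]["position"][2]+.02)])[:,:,::-1])
E
```

```text
[ 20.6  12.8 -31.   -0.  -46.3 -89. ] [ 0.38604135 -0.0273433   0.26454531]
```

View pics/w2.png

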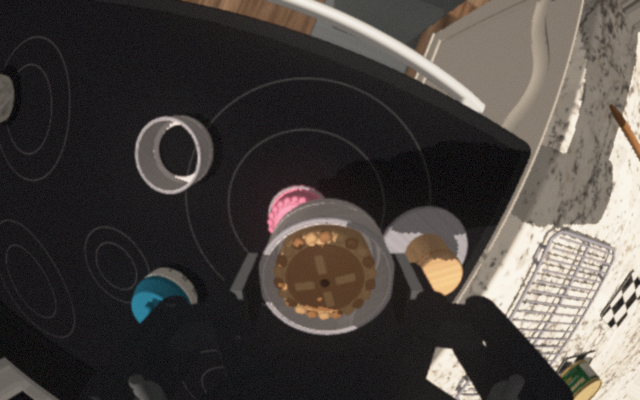

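```bash
python3 - <<'E'
from h import *
for n in("scene","side"):
    d=vision.get_image(n); cv2.imwrite(f"pics/{n}1.png",d["img"][:,:,::-1])
d=wcam();nad=d["W"][:2,3];c=[0.469,0.112]
h=lambda im:cv2.cvtColor(im,cv2.COLOR_RGB2HSV)
k=h(rect(d,c,.055)); m=(k[...,0]>6)&(k[...,0]<28)&(k[...,1]>70)&(k[...,2]>150)
P=outline(m,c); P0=P; print("post far",[fit(far(P,nad,P.mean(0)))[0].round(4)], fit(far(P,nad,P.mean(0)),.021), fit(far(P,nad,P.mean(0)))[1])
im=rect(d,c,.010); k=h(im); m=(k[...,1]<70)&(k[...,2]>90)
for th in(80,100,120):
    P=outline(im.max(2)>th,c); v,e=fit(P); print("foot",th,v.round(4),e.round(5),len(P))
E
```

```text
post far [array([0.471 , 0.1138, 0.0148])] (array([0.46834099, 0.10685037, 0.03      ]), np.float64(0.002199535606113044)) 0.0007072659602385424
foot 80 [0.4755 0.1047 0.0486] 0.01372 1331
foot 100 [0.4823 0.121  0.036 ] 0.01084 791
foot 120 [0.4788 0.1223 0.0342] 0.01068 782
```

The held tin sits at (325,278) and overlaps the view of the stand, whose post is at (443,268) and foot at (428,240). I'll shift so the camera is right above the stand.

Request:
jog_arm --pt "-0.2 5 10 0 0" --pt "-0.2 15 35 2 0" --pt "-0.2 30 70 5 0" --pt "-0.2 48 105 5 0" --pt "-0.2 62 132 5 0" --pt "-0.2 70 145 5 0" --pt "-0.2 72 148 5 0" --pt "-0.2 72 148 5 0"

```text
t: 7.0
position: [0.5301, 0.1495, 0.1271]
eef_rot: [[-0.93, -0.368, -0.001], [-0.368, 0.93, -0.0], [0.001, -0.0, -1.0]]
contact_force: [-0.0, 0.3, -2.6]
width: 0.0636
finger_force: 66.2
```

```bash
python3 - <<'E'
from h import *
d=wcam(); c=[0.469,0.112]; print(d["s"]["position"],d["s"]["q"].round(1),d["W"][:3,3])
nad=d["W"][:2,3]
im=rect(d,c,0.055); im2=rect(d,c,0.01)
cv2.imwrite("pics/r3.png",cv2.resize(np.hstack([im,im2]),(800,400))[:,:,::-1])
k=cv2.cvtColor(im,cv2.COLOR_RGB2HSV); m=(k[...,0]>6)&(k[...,0]<28)&(k[...,1]>70)&(k[...,2]>60)
P=outline(m,c); print("post",fit(P),fit(P,.021),"far",fit(far(P,nad,P.mean(0))))
for th in(60,80,100):
    P=outline(im2.max(2)>th,c); v,e=fit(P); print("foot",th,v.round(4),e.round(5),len(P))
E
```

```text
[0.53008721 0.14947701 0.12706858] [  32.6   20.6  -18.2   -0.   -51.2 -101. ] [0.45785947 0.12028034 0.2695554 ]
post (array([0.47182868, 0.10880447, 0.02042392]), np.float64(0.00017081169422765048)) (array([0.47180784, 0.10881765, 0.03      ]), np.float64(0.0005797147710575681)) far (array([0.47209039, 0.10848459, 0.02017187]), np.float64(8.616990937780064e-05))
foot 60 [0.4722 0.1083 0.0455] 0.00021 666
foot 80 [0.4722 0.1083 0.045 ] 0.00011 638
foot 100 [0.4722 0.1083 0.0446] 0.00011 634
```

View pics/r3.png

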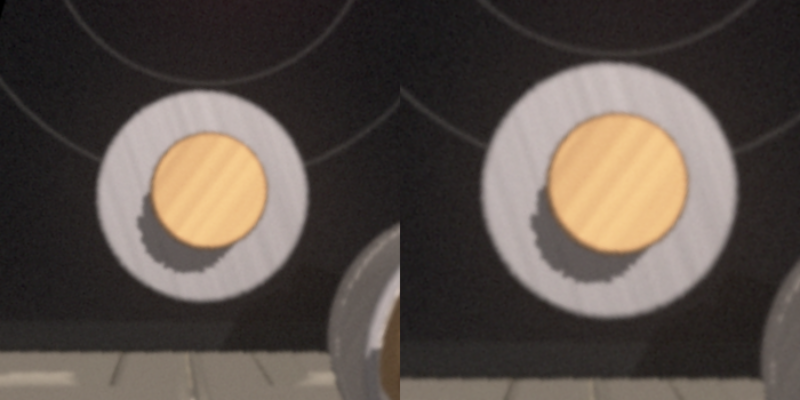

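The foot is centred at (0.4722,0.1083) with a fitted radius of 45.0 mm, and the post agrees at (0.472,0.1085). The ring centre is about 0.7 mm from the TCP, so I'll move over the post.

Request:
jog_arm --pt "-0.2 -5 -4 0 0" --pt "-0.2 -18 -13 0 0" --pt "-0.2 -34 -25 0 0" --pt "-0.2 -48 -34 0 0" --pt "-0.2 -56 -39 0 0" --pt "-0.2 -58.5 -41.5 0 0" --pt "-0.2 -58.5 -41.5 0 0" --pt "-0.2 -58.5 -41.5 0 0"

```text
t: 8.05
position: [0.4726, 0.1089, 0.1273]
eef_rot: [[-0.929, -0.369, 0.0], [-0.369, 0.929, 0.0], [-0.0, -0.0, -1.0]]
contact_force: [0.1, -0.2, -1.5]
width: 0.0633
finger_force: 66.2
```

```bash
python3 - <<'E'
from h import *
d=wcam(); s=d["s"]; p=s["position"]; print(p.round(4),s["eef_rot"].round(4).tolist())
nad=d["W"][:2,3]; z=p[2]+.0165; c=p[:2]
im=rect(d,c,z); k=cv2.cvtColor(im,cv2.COLOR_RGB2HSV); m=(k[...,0]>4)&(k[...,0]<28)&(k[...,1]>80)&(k[...,2]>40)
m=cv2.morphologyEx(m.astype(np.uint8),cv2.MORPH_CLOSE,np.ones((9,9)))
P=outline(m,c); print("pie",fit(P),"far",fit(far(P,nad,P.mean(0))))
im=rect(d,c,p[2]+.019); cv2.imwrite("pics/r4.png",cv2.resize(im,(600,600))[:,:,::-1])
E
```

```text
[0.4726 0.1089 0.1273] [[-0.9294, -0.3691, 0.0004], [-0.3691, 0.9294, 0.0001], [-0.0004, -0.0, -1.0]]
pie (array([0.47062549, 0.10666515, 0.02510499]), np.float64(0.0008250942915236176)) far (array([0.47270207, 0.10738929, 0.02376482]), np.float64(0.0003658265628146368))
```

View pics/r4.png

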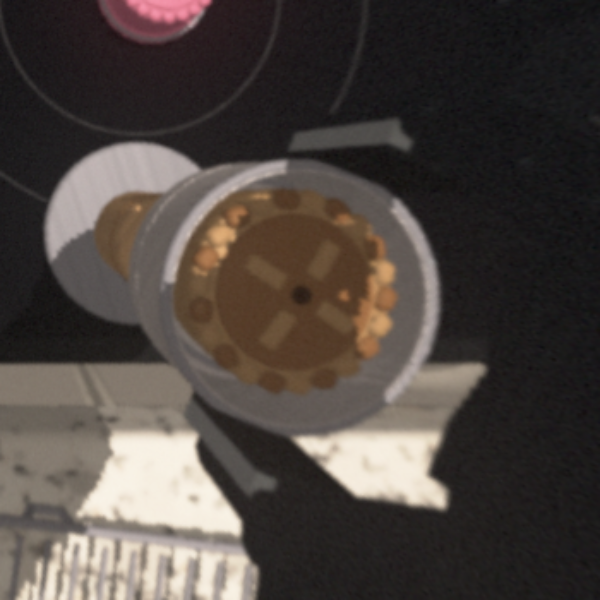

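The ring outline in the rectified view is centred at about (301,297) of 600 px. That puts the ring at about (0.4728,0.1083), within 1 mm of the post axis, so I'll lower it.

Request:
jog_arm --pt "-0.2 -0.5 0 -6 0" --pt "-0.2 -0.5 0 -18 0" --pt "-0.2 -0.5 0 -30 0" --pt "-0.2 -0.5 0 -40 0" --pt "-0.2 -0.5 0 -48 0" --pt "-0.2 -0.5 0 -54 0" --pt "-0.2 -0.5 0 -57 0" --pt "-0.2 -0.5 0 -57 0"

```text
t: 9.1
position: [0.4716, 0.1086, 0.0703]
eef_rot: [[-0.929, -0.369, -0.0], [-0.369, 0.929, -0.0], [0.0, -0.0, -1.0]]
contact_force: [-0.8, -0.4, -1.8]
width: 0.0631
finger_force: 66.2
```

Request:
jog_arm --pt "-0.2 0 0 -2 0" --pt "-0.2 0 0 -4 0" --pt "-0.2 0 0 -6 0" --pt "-0.2 0 0 -8 0" --pt "-0.2 0 0 -10 0" --pt "-0.2 0 0 -12 0" --pt "-0.2 0 0 -14 0" --pt "-0.2 0 0 -16 0"

```text
t: 10.1
position: [0.4716, 0.1086, 0.0542]
eef_rot: [[-0.929, -0.369, -0.0], [-0.369, 0.929, -0.0], [0.0, -0.0, -1.0]]
contact_force: [-0.3, 0.4, -1.0]
width: 0.0634
finger_force: 66.3
```

Request:
jog_arm --pt "-0.2 0 0 -2.5 0" --pt "-0.2 0 0 -5 0" --pt "-0.2 0 0 -7.5 0" --pt "-0.2 0 0 -10 0" --pt "-0.2 0 0 -12.5 0" --pt "-0.2 0 0 -15 0" --pt "-0.2 0 0 -17.5 0" --pt "-0.2 0 0 -20 0"

```text
t: 11.1
position: [0.4716, 0.1086, 0.0342]
eef_rot: [[-0.929, -0.369, 0.0], [-0.369, 0.929, 0.0], [-0.0, 0.0, -1.0]]
contact_force: [0.5, 0.1, -1.1]
width: 0.0632
finger_force: 66.3
```

Request:
jog_arm --pt "-0.2 0 0 -1.5 0" --pt "-0.2 0 0 -3 0" --pt "-0.2 0 0 -4.5 0" --pt "-0.2 0 0 -6 0" --pt "-0.2 0 0 -7 0" --pt "-0.2 0 0 -8 0" --pt "-0.2 0 0 -8.5 0" --pt "-0.2 0 0 -8.5 0"

```text
t: 12.1
position: [0.4715, 0.1086, 0.0258]
eef_rot: [[-0.929, -0.369, -0.0], [-0.369, 0.929, -0.0], [0.0, -0.0, -1.0]]
contact_force: [0.2, 0.0, -0.8]
width: 0.0632
finger_force: 66.3
```

Request:
jog_arm --pt "-0.2 0 0 -0.7 0" --pt "-0.2 0 0 -1.4 0" --pt "-0.2 0 0 -2 0" --pt "-0.2 0 0 -2 0"

```text
t: 12.6
position: [0.4715, 0.1086, 0.0237]
eef_rot: [[-0.93, -0.369, -0.0], [-0.369, 0.93, -0.0], [0.0, -0.0, -1.0]]
contact_force: [0.1, 0.7, -0.3]
width: 0.0632
finger_force: 66.3
```

Request:
jog_arm --pt "-0.2 0 0 -0.5 0" --pt "-0.2 0 0 -1 0" --pt "-0.2 0 0 -1 0"

```text
t: 12.98
position: [0.4716, 0.1086, 0.0235]
eef_rot: [[-0.929, -0.369, 0.0], [-0.369, 0.929, 0.0], [-0.0, -0.0, -1.0]]
contact_force: [-1.7, -0.1, 6.1]
width: 0.0632
finger_force: 67.1
```

The ring touched the foot at TCP z 0.0235, as predicted, with 6 N. I'll release it slowly.

Request:
jog_arm --pt "-0.4 0 0 0 0" --pt "-0.5 0 0 0 0" --pt "-0.6 0 0 0 0" --pt "-0.75 0 0 0 0" --pt "-0.9 0 0 0 0" --pt "-1 0 0 0 0" --pt "-1 0 0 0 0" --pt "-1 0 0 0 0"

```text
t: 13.98
position: [0.4716, 0.1086, 0.0228]
eef_rot: [[-0.929, -0.369, 0.0], [-0.369, 0.929, 0.0], [-0.0, -0.0, -1.0]]
contact_force: [-0.1, -0.4, -0.7]
width: 0.0854
finger_force: 0.0
```

Request:
jog_arm --pt "-1 0 0 4 0" --pt "-1 0 0 9 0" --pt "-1 0 0 14 0" --pt "-1 0 0 19 0" --pt "-1 0 0 24 0" --pt "-1 0 0 27 0" --pt "-1 0 0 28.5 0" --pt "-1 0 0 28.5 0"

```text
t: 14.98
position: [0.4716, 0.1086, 0.0513]
eef_rot: [[-0.929, -0.369, 0.0], [-0.369, 0.929, 0.0], [-0.0, 0.0, -1.0]]
contact_force: [-0.2, 0.4, -1.2]
width: 0.0858
finger_force: 0.0
```

```bash
python3 - <<'E'
from h import *
d=wcam(); s=d["s"]; p=s["position"]; c=p[:2]; nad=d["W"][:2,3]; print(p.round(4))
w=d["img"][120:400,150:500]
g=vision.get_image("side"); u=proj(g,np.array([.472,.108,.05])); x,y=int(u[0]),int(u[1])
z=g["img"][y-35:y+35,x-40:x+40]
cv2.imwrite("pics/c5.png",np.vstack([cv2.resize(w,(640,512))[::1][:340],cv2.resize(z,(297,260),interpolation=cv2.INTER_CUBIC).repeat(1,0) if 0 else cv2.copyMakeBorder(cv2.resize(z,(297,260),interpolation=cv2.INTER_CUBIC),0,0,0,343,0)])[:,:,::-1])
E
```

```text
[0.4716 0.1086 0.0513]
```

View pics/c5.png

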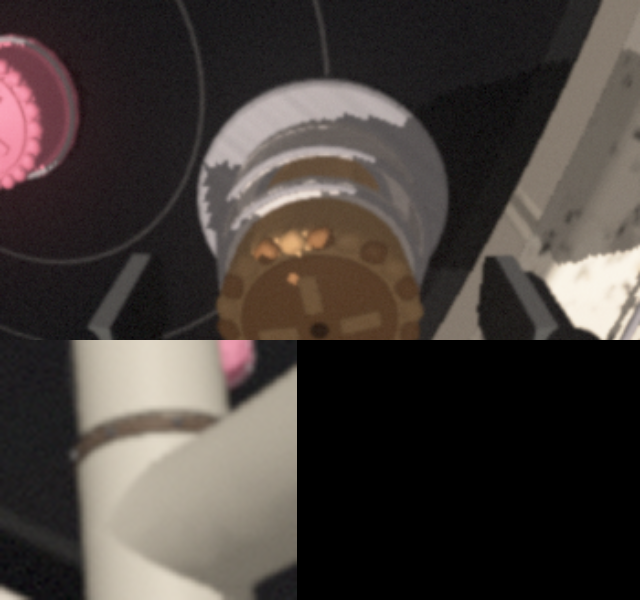

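The ring lies on the foot and the base with the pie stands on the post, at crop (320,250–340), between the open fingertips at (130,300) and (510,300). I'll check the fingertip height by triangulating those pixels with the known opening.

```bash
python3 - <<'E'
from h import *
d=wcam(); K=d["camera_matrix"];M=d["mount"]
for name,uv,y in(("L",(150,255),0),("R",(488,257),0)):
    u=np.array([150+uv[0]*350/640,120+uv[1]*280/512])-K[:2,2]; r=np.hypot(*u); th=r/K[0,0]
    v=M[:3,:3]@np.r_[u/r*np.sin(th),np.cos(th)]; o=M[:3,3]
    for x in(.011,):
        t=(x-o[0])/v[0]; print(name,"x=.011:",(o+t*v).round(4))
    for yy in(.0425,):
        t=(np.sign(v[1])*yy-o[1])/v[1]; print(name,"y=.0425:",(o+t*v).round(4))
E
```

```text
L x=.011: [ 0.011  -0.0446 -0.0176]
L y=.0425: [ 0.0142 -0.0425 -0.0236]
R x=.011: [ 0.011   0.0418 -0.0185]
R y=.0425: [ 0.0099  0.0425 -0.0164]
```

The tips come out 13–18 mm behind the TCP when open, consistent with the data sheet. I'll go 2 mm lower and close slowly on the disc.

Request:
jog_arm --pt "-1 0 0 -2 0" --pt "-0.8 0 0 -2 0" --pt "-0.6 0 0 -2 0" --pt "-0.5 0 0 -2 0" --pt "-0.42 0 0 -2 0" --pt "-0.38 0 0 -2 0" --pt "-0.34 0 0 -2 0" --pt "-0.3 0 0 -2 0"

```text
t: 16.12
position: [0.4716, 0.1085, 0.0496]
eef_rot: [[-0.929, -0.369, 0.0], [-0.369, 0.929, -0.0], [-0.0, -0.0, -1.0]]
contact_force: [-1.2, -1.1, 3.3]
width: 0.0559
finger_force: 16.4
```

Request:
jog_arm --pt "-0.26 0 0 0 0" --pt "-0.2 0 0 0 0" --pt "-0.1 0 0 0 0" --pt "0 0 0 0 0" --pt "0 0 0 0 0"

```text
t: 16.75
position: [0.4717, 0.1085, 0.0502]
eef_rot: [[-0.929, -0.369, 0.0], [-0.369, 0.929, -0.0], [-0.0, -0.0, -1.0]]
contact_force: [-0.9, -1.7, 7.7]
width: 0.0538
finger_force: 61.4
```

Holding the disc at about 61 N, with a reading of 54 mm for the 57 mm disc, an offset like the ring's. I'll lift it and measure the rack.

Request:
jog_arm --pt "0 0 0 2 0" --pt "0 0 0 5 0" --pt "0 0 0 10 0" --pt "0 0 0 18 0" --pt "0 0 0 30 0" --pt "0 0 0 45 0" --pt "0 0 0 55 0" --pt "0 0 0 60 0"

```text
t: 17.75
position: [0.4718, 0.1087, 0.1102]
eef_rot: [[-0.929, -0.369, 0.001], [-0.369, 0.929, 0.001], [-0.001, 0.0, -1.0]]
contact_force: [-0.1, 0.3, -1.8]
width: 0.0537
finger_force: 63.1
```

```bash
python3 - <<'E'
from h import *
g=vision.get_image("side"); s=monitor.observe(); print(s["q"].round(1))
C=[ray(g,np.array(c)/2+[170,80],.013)[:2] for c in((72,397),(265,462),(232,573),(25,490))]
C=np.array(C); print(C.round(3).tolist(),"centre",C.mean(0).round(3),[np.linalg.norm(C[i]-C[i-3]).round(3) for i in range(4)])
im=cv2.imread("pics/side0.png")[:,:,::-1]; k=cv2.cvtColor(im,cv2.COLOR_RGB2HSV)
m=(k[...,0]>6)&(k[...,0]<26)&(k[...,1]>90)&(k[...,2]>80)
b=[x for x in blobs(m) if abs(x[0][0]-210)<8 and abs(x[0][1]-317)<8][0]; print("cooling",ray(g,b[0],.032).round(4))
e=(C[1]-C[0])+(C[2]-C[3]); print("axis deg",np.degrees(np.arctan2(e[1],e[0])))
E
```

```text
[  32.3   16.   -28.5    0.   -45.4 -100.6]
[[0.661, 0.291], [0.397, 0.253], [0.37, 0.39], [0.648, 0.419]] centre [0.519 0.338] [np.float64(0.267), np.float64(0.139), np.float64(0.279), np.float64(0.129)]
cooling [0.5909 0.3744 0.032 ]
axis deg -172.87994591221718
```

The rack is centred at about (0.519,0.338) and turned about 7°. The measured sides of 0.27 × 0.135 m fit its 0.28 × 0.15 m with rounded corners. I'll place the pie at (0.469,0.332), 129 mm from the cooling pie at (0.591,0.374).

Request:
jog_arm --pt "0 0 8 0 0" --pt "0 0 28 0 0" --pt "0 0 58 0 0" --pt "0 -1 95 0 0" --pt "0 -2 135 0 0" --pt "0 -2 170 0 0" --pt "0 -3 198 0 0" --pt "0 -3 215 0 0"

```text
t: 18.8
position: [0.4681, 0.3255, 0.1088]
eef_rot: [[-0.929, -0.37, -0.0], [-0.37, 0.929, -0.001], [0.001, -0.0, -1.0]]
contact_force: [0.1, -0.3, -1.4]
width: 0.0532
finger_force: 63.2
```

Request:
jog_arm --pt "0 0 6 0 0" --pt "0 0 8 -6 0" --pt "0 0 8 -18 0" --pt "0 0 8 -33 0" --pt "0 0 8 -48 0" --pt "0 0 8 -62 0" --pt "0 0 8 -74 0" --pt "0 0 8 -80 0"

```text
t: 19.8
position: [0.4683, 0.3313, 0.0282]
eef_rot: [[-0.929, -0.369, -0.001], [-0.369, 0.929, -0.001], [0.001, -0.001, -1.0]]
contact_force: [-0.4, 0.0, -0.1]
width: 0.0535
finger_force: 63.2
```

Request:
jog_arm --pt "0 0 0 -3 0" --pt "0 0 0 -6 0" --pt "0 0 0 -9 0" --pt "0 0 0 -12 0" --pt "0 0 0 -14 0" --pt "0 0 0 -15 0" --pt "0 0 0 -15 0" --pt "0 0 0 -15 0"

```text
t: 20.8
position: [0.4686, 0.3317, 0.0144]
eef_rot: [[-0.929, -0.369, 0.0], [-0.369, 0.929, 0.0], [-0.0, 0.0, -1.0]]
contact_force: [0.3, 0.5, -1.1]
width: 0.0537
finger_force: 63.2
```

Request:
jog_arm --pt "0 0 0 -1 0" --pt "0 0 0 -2 0" --pt "0 0 0 -3 0" --pt "0 0 0 -3 0" --pt "0 0 0 -3 0"

```text
t: 21.42
position: [0.4686, 0.3316, 0.0115]
eef_rot: [[-0.929, -0.369, 0.0], [-0.369, 0.929, 0.0], [-0.0, 0.0, -1.0]]
contact_force: [-0.2, 0.1, 0.1]
width: 0.0538
finger_force: 64.3
```

Request:
jog_arm --pt "0 0 0 -0.5 0" --pt "0 0 0 -1 0" --pt "0 0 0 -1 0" --pt "0 0 0 -1 0"

```text
t: 21.92
position: [0.4687, 0.3316, 0.0113]
eef_rot: [[-0.929, -0.369, 0.0], [-0.369, 0.929, 0.0], [-0.0, -0.0, -1.0]]
contact_force: [-2.4, -1.2, 7.0]
width: 0.0534
finger_force: 67.4
```

Contact at 7 N, within about 1 mm of the predicted height. I'll release slowly and rise.

Request:
jog_arm --pt "-0.2 0 0 0 0" --pt "-0.27 0 0 0 0" --pt "-0.32 0 0 0 0" --pt "-0.4 0 0 0 0" --pt "-0.55 0 0 0 0" --pt "-0.75 0 0 0 0" --pt "-1 0 0 0 0" --pt "-1 0 0 0 0"

```text
t: 22.92
position: [0.4686, 0.3316, 0.0102]
eef_rot: [[-0.929, -0.369, -0.0], [-0.369, 0.929, -0.0], [0.0, -0.0, -1.0]]
contact_force: [-0.6, 0.7, -0.5]
width: 0.0854
finger_force: 0.0
```

Request:
jog_arm --pt "-1 0 0 3 0" --pt "-1 0 0 10 0" --pt "-1 0 0 22 0" --pt "-1 0 0 40 0" --pt "-1 0 0 65 0" --pt "-1 0 0 95 0" --pt "-1 0 0 125 0" --pt "-1 0 0 150 0"

```text
t: 23.92
position: [0.4687, 0.3318, 0.1628]
eef_rot: [[-0.929, -0.369, 0.002], [-0.369, 0.929, 0.002], [-0.002, 0.001, -1.0]]
contact_force: [0.4, 0.4, 0.3]
width: 0.0857
finger_force: 0.0
```

```bash
python3 - <<'E'
from h import *
d=wcam(); print(d["s"]["position"].round(3))
g=vision.get_image("scene")["img"]; a=vision.get_image("side")["img"]
cv2.imwrite("pics/f.png",np.vstack([cv2.resize(d["img"],(560,350)),cv2.resize(a[150:385,160:560],(560,250))[:250]])[:,:,::-1])
E
```

```text
[0.469 0.332 0.163]
```

View pics/f.png

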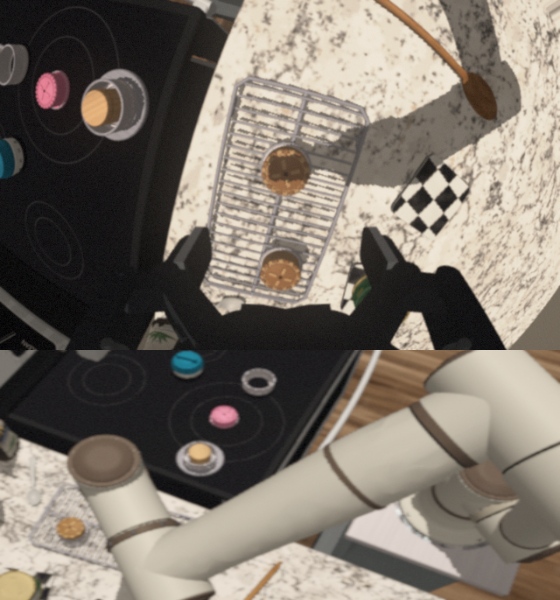

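The pie is flat on the rack at (286,170), with the cooling pie at (281,270). The ring is on the stand's foot around the bare post at (112,105), and everything else is where it was.

```bash
python3 -c "
from station import order
print(order.finish_job())"
```

```text
the job is handed in; nothing more can be done
None
```

The job is handed in at about 24 s: the tin's ring is down on the steel foot round the post, and the pie on its base is flat and wholly on the rack, about 13 cm from the cooling pie, with nothing else moved in the last pictures.

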